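# Press the three rivets of a cardboard case home, middle first

## Task

Fasten the overlapping top flaps of the cardboard case by pressing its three half-inserted plastic rivets home with light pushes of the fingertips: first the middle one so that the flap lies flat, then the one at the end with the hand hole, which takes the carrying load, and last the one at the other end. Every head must finish snug on the flap; do not dent the board, pull a rivet out, or shift or lift the case, and leave the things lying on it and around it alone.

Things in the scene. Friction and masses are not known exactly. Their poses are not given: they have to be found in the camera images.
- case: Shallow case of brown corrugated board edged with cream masking tape, 320 x 210 mm, 75 mm high, about 0.8 kg, loose on the table. Origin: centre of its underside; x along its length towards the hand-hole end, y across towards the outer flap, z up. The outer top flap is the raised part y = +20 to +105 mm, top at z = 75 mm. The top yields about 1 mm per 4 N and springs back; over 25 N on it or on a rivet dents it.
- carry_hole (a point): Centre of the hand hole, a slot 26 x 80 mm (case x, y) through the lower, inner top flap (its top at z = 70 mm) at case x = +132, y = -35 mm.
- rivet_middle_top (a point): Top centre of the middle rivet's head (case x = 0, y = +45 mm). All three rivets are alike: grey plastic, slightly domed round head 22 mm across and 4 mm thick, in a row along the outer flap 105 mm apart. At the start a head's underside is 6 to 8 mm above the flap; home it lies on it, with the head's top 79 mm above the table.
- rivet_holeend_top (a point): Top centre of the head of the rivet at the hand-hole end (case x = +105 mm, y = +45 mm).
- rivet_plainend_top (a point): Top centre of the head of the rivet at the end without a hole (case x = -105 mm, y = +45 mm).
- rivet_middle (a joint): How far the middle rivet is pushed in, m: 0 to 0.002 at the start, 0.008 home (a firm stop). It slides straight down against about 2.5 N of friction, and stays where it is left.
- rivet_holeend (a joint): The same for the rivet at the hand-hole end.
- rivet_plainend (a joint): The same for the rivet at the plain end.
- tape_roll: Loose roll of cream masking tape, ring 86 mm across, 24 mm high, lying on the inner flap of the case. Origin: centre of its underside.
- folder: Loose white bone folder, 120 x 20 x 5 mm, lying on the inner flap. Origin: centre of its underside.
- eraser: Loose dark eraser, 42 x 20 x 12 mm, lying on the outer flap beside the gap between the middle and the plain-end rivets. Origin: centre of its underside.
- scissors: Steel scissors, 190 mm long, lying on the table to the robot's left. Origin: on the table near the pivot.
- glue_bottle: White glue bottle, 60 mm across, 150 mm high, standing on the table to one side of the case. Origin: centre of its underside.
- rivet_tray: Clear tray with spare rivets, 130 x 90 x 30 mm, at the robot's right. Origin: centre of its underside.
- brush_pot: Blue pot, 76 mm across, with brushes up to 225 mm high, standing on the table to one side of the case. Origin: centre of its underside.

How it is judged:
On the way, in this order (a step that is already met when the one before it is completed fails the run):
1. the middle rivet is pressed home (value of joint rivet_middle above 0.0065 m), for 0.1 s.
2. then the rivet at the hand-hole end is pressed home (value of joint rivet_holeend above 0.0065 m), for 0.1 s.
3. then the rivet at the plain end is pressed home (value of joint rivet_plainend above 0.0065 m), for 0.1 s.
At the end, for the whole second after the job is handed in: All three rivets are within 1.5 mm of home, the case stands flat and at rest within 20 mm of where it began, and every other thing lies within 25 mm of where it began (value of joint each of rivet_middle, rivet_holeend, rivet_plainend above 0.0065 m and distance of case from where it was at the start of the episode below 0.02 m and angle between case's own z axis and vertical below 0.03 rad and linear speed of case below 0.01 m/s and distance of each of tape_roll, folder, eraser, scissors, glue_bottle, rivet_tray, brush_pot from where it was at the start of the episode below 0.025 m); the robot touches nothing.
It fails at once if a rivet pushed in out of turn (an end rivet before the middle one is home, or the plain-end one before the hand-hole-end one) ((value of joint rivet_middle below 0.006 m and value of joint any of rivet_holeend, rivet_plainend above 0.0035 m) or (value of joint rivet_holeend below 0.006 m and value of joint rivet_plainend above 0.0035 m)).
It fails at once if a rivet pulled out (value of joint any of rivet_middle, rivet_holeend, rivet_plainend below -0.002 m).
It fails at once if more than 25 N on the case or a rivet: the board is dented (contact force between any of the fingers, the arm and case above 25 N).
It fails at once if the case lifted, tipped or shifted by more than 20 mm (height (world z) of case above 0.01 m or angle between case's own z axis and vertical above 0.08 rad or distance of case from where it was at the start of the episode above 0.02 m).
It fails at once if one of the other things on or around the case moved by more than 25 mm (distance of any of tape_roll, folder, eraser, scissors, glue_bottle, rivet_tray, brush_pot from where it was at the start of the episode above 0.025 m).
It also fails if it takes over 38 s, if anything falls off the work surface, if the arm or the gripper's body presses on something with over 40 N, if the wrist force passes 120 N, or if a joint passes its speed limit or range.

## Robot

A 6-joint arm with a two-finger parallel gripper is mounted at the origin on the work surface. World frame = base frame: x ahead of the robot, y to its left, z up, the work surface at z = 0. Lengths are in m, angles in rad, forces in N, time in s.
With the tool pointing down it reaches from about 0.275 to 0.825 m from the base axis. Payload 4.9 kg.
Tool frame: the origin (TCP) lies at the very end of the fingers, on their centre line; the grasp point (between the pads) lies 19 mm behind it; x points along the fingers, y is the direction in which the jaws open and shut, and the axes are right-handed (so a half turn about x gives the same grasp; the last joint's range is limited). The gripper opens to 85 mm and grips with 20 to 120 N. Pads are 22 mm wide; open, the fingers measure 114 mm over their backs; the gripper's body (76 mm by 85 mm) begins 54 mm behind the grasp point. The pads swing forward as they close: fully open they stand 13 mm farther back than shut.
Start: joints at [-1.24, 0.326, -0.193, 1.052, 0, 1.437], TCP at [0.247, -0.492, 0.231] pointing down, gripper open.
Joint ranges: [-2.65, 2.65], [-0.97, 1.79], [-1.3, 1.35], [-1.93, 2.1], [-1.47, 1.37], [-3.14, 3.14]. Speed limits (rad/s): [2.57, 2.57, 3.14, 3.14, 3.14, 3.14].

## Interface

Orientations are given as a unit quaternion [x, y, z, w].
In Python, from station import ctrl, vision gives the robot as it stands. The module is installed in compiled form; this text tells all that it offers.
- The arm moves only by the shell command python3 -m crank 'ROWS' [FORCE]. ROWS is JSON, a list that holds one entry, the list of rows, each a list of 7 numbers: the shift along the tool's x, y, z each as a share of 0.12 m, from -1 to 1, then the turn, a rotation vector about the tool's x, y, z each as a share of pi rad, from -1 to 1, then the opening in per cent of the stroke, from 0 (shut) to 100 (fully open). In form: [[[dx, dy, dz, ax, ay, az, claw], ...]]. A call has 1 to 5 rows; each row shifts and turns the commanded pose from where the row before left it, along the tool's axes as they then stand; what a row does not reach is not made up. A row lasts 1/8 s, in which the tool goes at most 62.5 mm and 10.7 degrees, less where a joint would pass 70% of its speed; a pose out of reach is approached as far as the arm can. A call with a number of a shift or a turn outside -1 to 1 is refused whole. A call with a gripper value outside its range is refused whole. The fingers move at their own pace and stop on an object; FORCE is the grip in N (left out, the last holds). Time passes only in rows, so rows that do not move let the fingers close. It gives the time, the measured TCP pose, the force and the opening at its end, in the units of the state.
- ctrl.sense(): the state, without advancing time (a new reading comes with each control period).
- vision.read_camera(name): name is "scene" or "top"; returns (picture, depth): 480x640x3 uint8, red, green, blue; 480x640 float32, m along the optical axis (not along the pixel's ray), 0 where there is no reading.
- vision.camera_info(name): a dict with "intrinsics" (3x3 intrinsics, pixels), "dist" ([k1, k2, p1, p2, k3] as OpenCV has them; the pictures are not rectified), "extrinsics" (4x4, takes a point from camera to world coordinates). Camera axes: x right, y down, z forward; pixel columns grow to the right and rows downward; lengths in m; the calibration is good to about 2 mm. A picture is of the moment at which its call begins. camera_info takes no time and is no camera call.
- ctrl.hand_in(): hands the job in, once; it reports no verdict.
The state is a dict: "clock": time; "joints": joint angles; "qvel": joint speeds; "tau": joint torques, N m; "tcp_pos": TCP position; "orientation": TCP orientation; "wrist_force": force on the tool from outside, world axes, zero at the start; "wrist_torque": the same for the moment, N m; "width": opening from 0.0 (shut) to 1.0 (fully open).
Only numpy, scipy, OpenCV 4.12 (cv2) and the standard library are available. Lean on these libraries where they do the work, as an engineer would, in place of code of your own. Each camera call takes 0.05 s, during which the arm holds its last target.

## Working session

There is one attempt and no reset: what is moved stays moved. The work goes in short steps, Python scripts to look and compute and a shell command to move; the robot and the scene stay as the last step left them, time stands still between calls to the robot, and variables do not carry over. Pictures are saved under pics/ and viewed, and the job is handed in when it is done.

```bash
mkdir -p pics
cat > h.py <<'E'
import numpy as np, cv2
from station import ctrl, vision
def info(n):
    c=vision.camera_info(n); return np.array(c["intrinsics"],float),np.array(c["dist"],float),np.array(c["extrinsics"],float)
def ray(n,uv):
    K,d,T=info(n); p=cv2.undistortPoints(np.array(uv,float).reshape(-1,1,2),K,d).reshape(-1,2)
    D=np.c_[p,np.ones(len(p))]@T[:3,:3].T; return T[:3,3],D
def atz(n,uv,z):
    o,D=ray(n,uv); return o+D*((z-o[2])/D[:,2])[:,None]
def atdepth(n,uv,dep):
    o,D=ray(n,uv); return o+D*np.array(dep).reshape(-1,1)
def proj(n,P):
    K,d,T=info(n); R=T[:3,:3].T; return cv2.projectPoints(np.array(P,float).reshape(-1,1,3),cv2.Rodrigues(R)[0],-R@T[:3,3],K,d)[0].reshape(-1,2)
E
python3 - <<'E'
from h import *
for n in ("scene","top"):
    p,d=vision.read_camera(n); cv2.imwrite(f"pics/{n}0.png",p[:,:,::-1]); np.save(f"{n}0.npy",d); print(n,info(n)[2].round(3),info(n)[0].round(0).tolist(),info(n)[1])
print(ctrl.sense())
E
```

```text
scene [[-0.862  0.437 -0.256  0.777]
 [ 0.507  0.739 -0.443  0.468]
 [-0.005 -0.512 -0.859  0.997]
 [ 0.     0.     0.     1.   ]] [[484.0, 0.0, 321.0], [0.0, 484.0, 238.0], [0.0, 0.0, 1.0]] [-0.06046916  0.          0.          0.          0.        ]
top [[ 0.024 -0.993  0.119  0.356]
 [-1.    -0.025 -0.005  0.004]
 [ 0.008 -0.119 -0.993  1.418]
 [ 0.     0.     0.     1.   ]] [[503.0, 0.0, 312.0], [0.0, 503.0, 232.0], [0.0, 0.0, 1.0]] [-0.00727162  0.          0.          0.          0.        ]
{'clock': 0.1, 'joints': array([-1.24018606e+00,  3.26856723e-01, -1.93483253e-01,  1.05198389e+00,
       -1.25149981e-05,  1.43662887e+00]), 'qvel': array([-4.54597686e-04, -4.37849558e-04,  2.84324441e-03, -6.78681026e-04,
        3.79524843e-04, -7.38153083e-05]), 'tau': array([ 7.39903553e-04, -4.44240189e+01,  2.63038588e+01,  7.91902741e-03,
       -2.25147346e-04, -8.70432899e-06]), 'tcp_pos': array([ 0.24637792, -0.4911553 ,  0.23058747]), 'orientation': array([-0.68804149, -0.16338567,  0.68815621, -0.16231161]), 'wrist_force': array([ 0.27686266,  0.1490111 , -0.0223386 ]), 'wrist_torque': array([ 0.00143287,  0.01277712, -0.0371399 ]), 'width': 0.9998560347824224}
```

View pics/scene0.png

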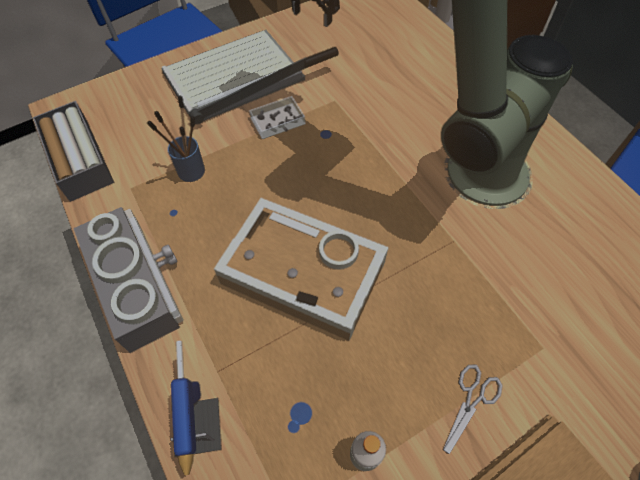

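View pics/top0.png

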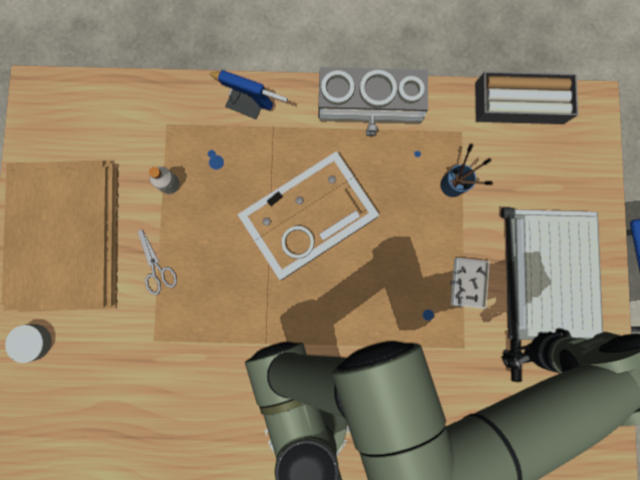

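The scene view shows the rivets at about (250,255), (292,273) and (337,292), with the hand hole at (260,222), so (250,255) is the hand-hole-end rivet. In the top view they are at about (332,181), (300,200) and (267,221), with the hole at (355,203). I'll enlarge these areas.

Run:
```python
import cv2
a=cv2.imread("pics/scene0.png")[195:335,210:390]; cv2.imwrite("pics/sc.png",cv2.resize(a,None,fx=4,fy=4,interpolation=cv2.INTER_CUBIC))
a=cv2.imread("pics/top0.png")[145:285,230:390]; cv2.imwrite("pics/tc.png",cv2.resize(a,None,fx=4,fy=4,interpolation=cv2.INTER_CUBIC))
```

```text
(no output)
```

View pics/sc.png

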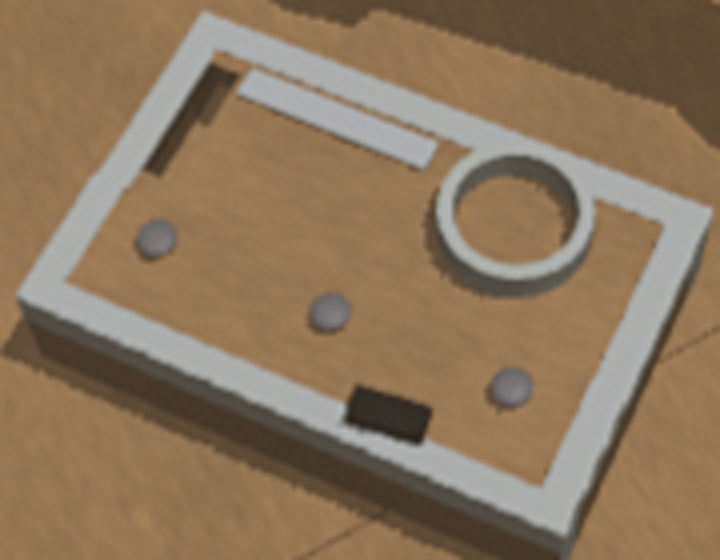

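View pics/tc.png

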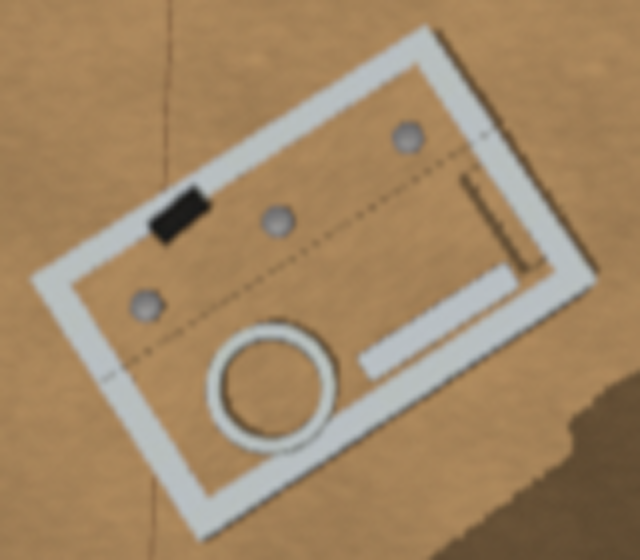

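```bash
cat >> h.py <<'E'
def tri(a,b):
    o1,d1=ray("scene",[a]);o2,d2=ray("top",[b]);d1=d1[0]/np.linalg.norm(d1[0]);d2=d2[0]/np.linalg.norm(d2[0])
    A=np.c_[d1,-d2]; s=np.linalg.lstsq(A,o2-o1,rcond=None)[0]; p,q=o1+s[0]*d1,o2+s[1]*d2
    return (p+q)/2,np.linalg.norm(p-q)
E
python3 - <<'E'
from h import *
S=lambda p:((np.array(p)+.5)/4-.5+[210,195]); T=lambda p:((np.array(p)+.5)/4-.5+[230,145])
pts=dict(hole=((156,238),(408,137)),mid=((330,311),(278,220)),plain=((511,386),(147,305)),
 cA=((205,14),(597,278)),cB=((712,208),(203,540)),cC=((565,530),(32,278)),cD=((20,297),(430,27)))
ds=np.load("scene0.npy");dt=np.load("top0.npy")
P={}
for k,(a,b) in pts.items():
    p,e=tri(S(a),T(b)); P[k]=p
    us,ut=S(a),T(b)
    ps=atdepth("scene",[us],[ds[tuple(us.round().astype(int)[::-1])]])[0]; pt=atdepth("top",[ut],[dt[tuple(ut.round().astype(int)[::-1])]])[0]
    z=.084 if k[0]!='c' else .075
    print(k,p.round(4),round(e*1000,1),'sd',ps.round(4),'td',pt.round(4),'z0',atz("scene",[us],z)[0].round(4),atz("top",[ut],z)[0].round(4))
print([np.linalg.norm(P[a]-P[b]).round(4) for a,b in (('hole','mid'),('mid','plain'),('cA','cB'),('cB','cC'),('cC','cD'))])
E
```

```text
hole [ 0.6606 -0.0502  0.0823] 3.0 sd [ 0.6595 -0.0487  0.083 ] td [ 0.6592 -0.0505  0.094 ] z0 [ 0.6596 -0.0482  0.084 ] [ 0.6615 -0.0509  0.084 ]
mid [0.601  0.0365 0.0831] 3.6 sd [0.5999 0.0382 0.0842] td [0.6026 0.0354 0.0827] z0 [0.5999 0.0381 0.084 ] [0.6023 0.0353 0.084 ]
plain [0.5413 0.1223 0.0837] 3.1 sd [0.5407 0.1242 0.0858] td [0.5416 0.1207 0.0906] z0 [0.5403 0.1235 0.084 ] [0.5425 0.1213 0.084 ]
cA [ 0.5685 -0.1802  0.068 ] 5.6 sd [ 0.5667 -0.1772  0.0694] td [ 0.5815 -0.191   0.0011] z0 [ 0.568  -0.1733  0.075 ] [ 0.5697 -0.1808  0.075 ]
cB [0.386  0.0812 0.0686] 3.8 sd [ 0.354   0.0524 -0.0038] td [ 0.389   0.0838 -0.0011] z0 [0.3873 0.0851 0.075 ] [0.3872 0.0795 0.075 ]
cC [0.5581 0.2009 0.0787] 3.9 sd [0.554  0.199  0.0676] td [0.56   0.2    0.0758] z0 [0.5558 0.2012 0.075 ] [0.5602 0.2002 0.075 ]
cD [ 0.7398 -0.0636  0.0688] 6.3 sd [ 0.7375 -0.0585  0.074 ] td [ 0.7611 -0.0686  0.004 ] z0 [ 0.7375 -0.0579  0.075 ] [ 0.7408 -0.0649  0.075 ]
[np.float64(0.1051), np.float64(0.1046), np.float64(0.3188), np.float64(0.2099), np.float64(0.321)]
```

```bash
cat >> h.py <<'E'
from scipy.spatial.transform import Rotation as Ro
def togo(t):
    s=ctrl.sense(); R=Ro.from_quat(s["orientation"]).as_matrix(); d=np.array(t)-s["tcp_pos"]
    print("tcp",s["tcp_pos"].round(4),"need mm",(d*1000).round(1),"tool share",(R.T@d/0.12).round(3),"total rows",np.linalg.norm(d)/.0625, "F",s["wrist_force"].round(2),"t",s["clock"],"w",round(s["width"],3))
    return R
E
python3 - <<'E'
from h import *
print(togo([.601,.0365,.20]).round(3)); d=np.load("top0.npy")
for n,uv in dict(pot=(460,180),glue=(165,180),tray=(470,282),eraser=(274.5,198.5)).items(): print(n,atdepth("top",[uv],[d[uv[1] if isinstance(uv[1],int) else 198,int(uv[0])]]).round(3))
E
```

```text
tcp [ 0.2464 -0.4912  0.2306] need mm [354.6 527.7 -30.6] tool share [ 0.26  -2.606 -4.613] total rows 10.18375213757129 F [ 0.28  0.15 -0.02] t 0.1 w 1.0
[[-0.001  0.448 -0.894]
 [ 0.001 -0.894 -0.448]
 [-1.    -0.002 -0.   ]]
pot [[ 0.67  -0.402  0.074]]
glue [[0.642 0.392 0.107]]
tray [[ 0.395 -0.449  0.001]]
eraser [[0.603 0.101 0.088]]
```

```bash
python3 -m crank '[[[0,-0.25,-0.44,0,0,0,0],[0,-0.25,-0.44,0,0,0,0],[0,-0.25,-0.44,0,0,0,0],[0,-0.25,-0.44,0,0,0,0],[0,-0.25,-0.44,0,0,0,0]]]'; python3 -c "
from h import *
togo([.601,.0365,.12]);print(ctrl.sense()['joints'].round(3))"
```

```text
clock: 0.72
tcp_pos: [0.416, -0.2374, 0.2311]
orientation: [-0.688, -0.163, 0.688, -0.163]
wrist_force: [0.7, -0.3, 1.1]
width: -0.001
tcp [ 0.416  -0.2374  0.2311] need mm [ 185.   273.9 -111.1] tool share [ 0.926 -1.35  -2.401] total rows 5.580203252399853 F [ 0.7  -0.32  1.07] t 0.725 w -0.001
[-0.673  0.195 -0.37   1.006  0.     2.004]
```

```bash
python3 -m crank '[[[0,-0.25,-0.44,0,0,0,0],[0,-0.25,-0.44,0,0,0,0],[0,-0.25,-0.44,0,0,0,0],[0,-0.25,-0.44,0,0,0,0],[0.15,-0.25,-0.44,0,0,0,0]]]';python3 -m crank '[[[0.3,-0.1,-0.2,0,0,0,0],[0.25,0,0,0,0,0,0],[0,0,0,0,0,0,0],[0,0,0,0,0,0,0]]]'; python3 -c "
from h import *
togo([.601,.0365,.12]);print(ctrl.sense()['joints'].round(3))
for n in ('scene','top'):
    p,d=vision.read_camera(n); cv2.imwrite(f'pics/{n}1.png',p[:,:,::-1]);np.save(n+'1.npy',d)
    x=(slice(175,335),slice(210,390)) if n=='scene' else (slice(120,285),slice(230,390))
    cv2.imwrite(f'pics/{n}1c.png',cv2.resize(p[x][:,:,::-1],None,fx=3.5,fy=3.5,interpolation=cv2.INTER_CUBIC))
"
```

```text
clock: 1.35
tcp_pos: [0.5854, 0.0143, 0.2143]
orientation: [0.689, 0.163, -0.687, 0.163]
wrist_force: [1.4, 0.6, -0.2]
width: 0.001
clock: 1.85
tcp_pos: [0.6, 0.0337, 0.1484]
orientation: [0.688, 0.163, -0.688, 0.163]
wrist_force: [-0.4, 0.2, 0.1]
width: -0.002
tcp [0.6    0.0337 0.1484] need mm [  1.    2.8 -28.4] tool share [ 0.237 -0.017 -0.017] total rows 0.45704324208629177 F [-0.4   0.2   0.14] t 1.85 w -0.002
[-0.067  0.482 -0.175  0.912 -0.     2.611]
```

View pics/scene1c.png

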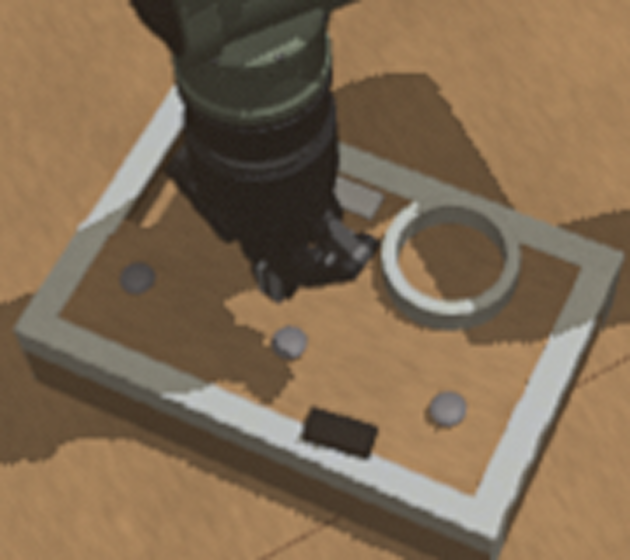

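View pics/top1c.png

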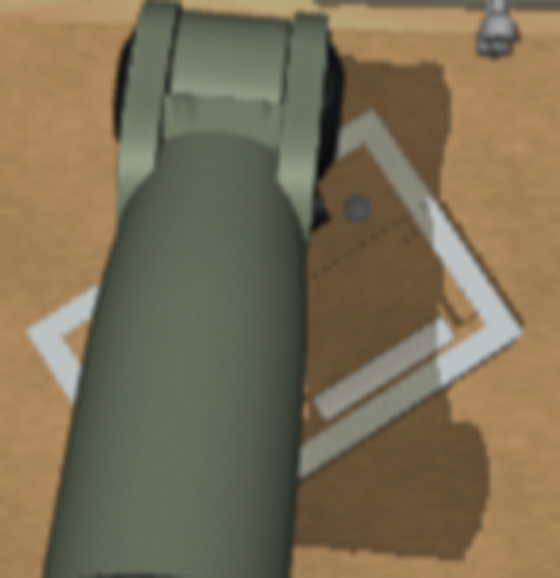

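```bash
python3 -c "
from h import *
a=cv2.imread('pics/scene1.png'); c=a[205:285,245:345]
t=ctrl.sense()['tcp_pos']; pr=proj('scene',[t,[t[0],t[1],.085],[.601,.0365,.083]]); print(pr)
c=cv2.resize(np.clip((c/255.)**.5*255,0,255).astype('uint8'),None,fx=7,fy=7,interpolation=cv2.INTER_CUBIC)
for p in pr: cv2.circle(c,tuple(int(x) for x in ((p-[245,205])+.5)*7-.5),3,(0,0,255),-1)
cv2.imwrite('pics/z1.png',c)"
```

```text
[[288.82845844 256.02230904]
 [290.69751528 270.64221772]
 [291.3096945  272.24991272]]
```

View pics/z1.png

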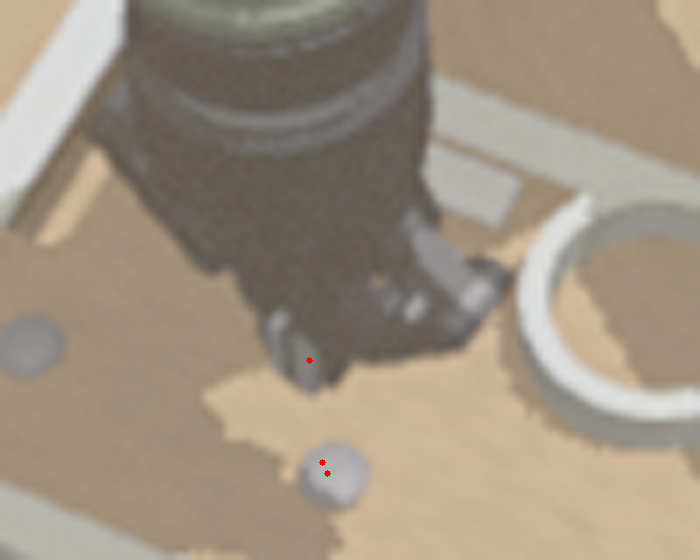

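```bash
python3 -m crank '[[[0.2,-0.017,-0.017,0,0,0,0],[0.2,0,0,0,0,0,0],[0,0,0,0,0,0,0],[0,0,0,0,0,0,0]]]'; python3 -c "
from h import *
togo([.601,.0365,.079])
for n in ('scene',):
    p,d=vision.read_camera(n); cv2.imwrite(f'pics/{n}2c.png',cv2.resize(np.clip((p[205:295,245:345,::-1]/255.)**.6*255,0,255).astype('uint8'),None,fx=6,fy=6,interpolation=cv2.INTER_CUBIC))
"
```

```text
clock: 2.45
tcp_pos: [0.6016, 0.0364, 0.1011]
orientation: [0.689, 0.162, -0.687, 0.163]
wrist_force: [-0.7, 0.2, 0.2]
width: 0.001
tcp [0.6016 0.0364 0.1011] need mm [ -0.6   0.1 -22.1] tool share [ 0.184 -0.003  0.004] total rows 0.35395370515181473 F [-0.69  0.24  0.16] t 2.45 w 0.001
```

View pics/scene2c.png

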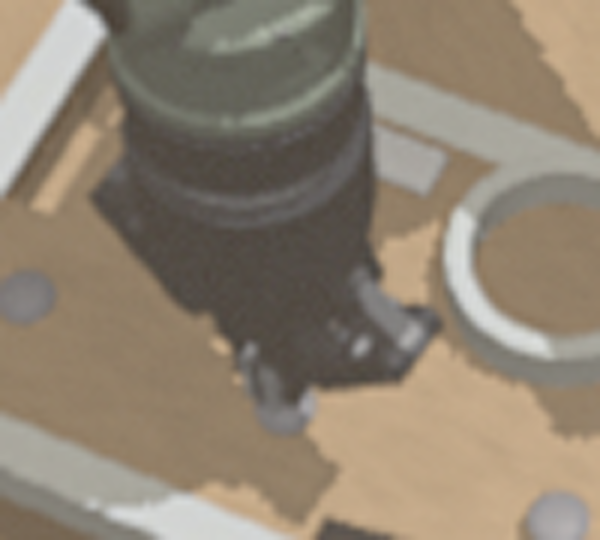

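The fingertips stand over the middle head, which shows at crop pixel (283,412), just under the tip. I'll go down slowly.

```bash
python3 -m crank '[[[0.05,0,0,0,0,0,0],[0.04,0,0,0,0,0,0],[0.015,0,0,0,0,0,0],[0,0,0,0,0,0,0]]]'; python3 -m crank '[[[0.015,0,0,0,0,0,0],[0,0,0,0,0,0,0]]]' | egrep 'tcp|force';python3 -m crank '[[[0.015,0,0,0,0,0,0],[0,0,0,0,0,0,0]]]' | egrep 'tcp|force'
```

```text
clock: 3.0
tcp_pos: [0.6004, 0.0368, 0.0866]
orientation: [-0.688, -0.163, 0.688, -0.163]
wrist_force: [-0.3, -0.3, 1.2]
width: 0.002
tcp_pos: [0.6008, 0.0367, 0.0853]
wrist_force: [-0.5, -0.4, 1.5]
tcp_pos: [0.6008, 0.0367, 0.0834]
wrist_force: [-0.2, 1.4, 2.4]
```

```bash
for i in 1; do python3 -m crank '[[[0.015,0,0,0,0,0,0],[0,0,0,0,0,0,0]]]' | egrep 'tcp|force';python3 -m crank '[[[0.015,0,0,0,0,0,0],[0,0,0,0,0,0,0]]]' | egrep 'tcp|force'; python3 -m crank '[[[0.01,0,0,0,0,0,0],[0,0,0,0,0,0,0]]]' | egrep 'tcp|force'; done
```

```text
tcp_pos: [0.6008, 0.0368, 0.0815]
wrist_force: [0.4, -0.0, 1.7]
tcp_pos: [0.6008, 0.0367, 0.0797]
wrist_force: [0.3, 0.2, 2.3]
tcp_pos: [0.6008, 0.0368, 0.0786]
wrist_force: [0.3, 0.4, 2.8]
```

```bash
python3 -m crank '[[[0.008,0,0,0,0,0,0],[0,0,0,0,0,0,0]]]' | egrep 'tcp|force';python3 -m crank '[[[0.008,0,0,0,0,0,0],[0,0,0,0,0,0,0]]]' | egrep 'tcp|force'
```

```text
tcp_pos: [0.6008, 0.0368, 0.0779]
wrist_force: [-0.2, -0.3, 6.0]
tcp_pos: [0.6008, 0.0367, 0.0773]
wrist_force: [-0.8, 0.2, 8.1]
```

The force rose from 2.8 N to 8.1 N over 1.3 mm, which matches the board's 4 N/mm, so the middle rivet is on its stop. I'll lift off and move to the hand-hole end.

```bash
python3 -m crank '[[[-0.15,0,0,0,0,0,0],[-0.2,0,0,0,0,0,0],[0,0,0,0,0,0,0]]]'; python3 -c "
from h import *
togo([.6605,-.05,.10])"
```

```text
clock: 5.12
tcp_pos: [0.6015, 0.0366, 0.1197]
orientation: [0.689, 0.163, -0.687, 0.163]
wrist_force: [0.5, 0.2, -0.1]
width: -0.003
tcp [0.6015 0.0366 0.1197] need mm [ 59.  -86.6 -19.7] tool share [ 0.166  0.865 -0.115] total rows 1.706353630598833 F [ 0.48  0.23 -0.14] t 5.125 w -0.003
```

```bash
python3 -m crank '[[[0,0.29,-0.04,0,0,0,0],[0,0.29,-0.04,0,0,0,0],[0.08,0.285,-0.038,0,0,0,0],[0.07,0,0,0,0,0,0],[0,0,0,0,0,0,0]]]';python3 -m crank '[[[0,0,0,0,0,0,0]]]' >/dev/null; python3 -c "
from h import *
togo([.6605,-.05,.079])
for n in ('scene','top'):
    p,d=vision.read_camera(n); np.save(n+'3.npy',d); cv2.imwrite(f'pics/{n}3.png',p[:,:,::-1])
    if n=='scene': cv2.imwrite(f'pics/{n}3c.png',cv2.resize(np.clip((p[190:310,220:360,::-1]/255.)**.6*255,0,255).astype('uint8'),None,fx=5,fy=5,interpolation=cv2.INTER_CUBIC))
"
```

```text
clock: 5.75
tcp_pos: [0.6577, -0.0491, 0.0983]
orientation: [-0.687, -0.164, 0.69, -0.162]
wrist_force: [0.1, 0.7, -0.3]
width: -0.0
tcp [ 0.6589 -0.0487  0.1002] need mm [  1.6  -1.3 -21.2] tool share [ 0.177  0.016 -0.007] total rows 0.34070818549406434 F [-0.12  0.66  0.11] t 5.875 w 0.001
```

View pics/scene3c.png

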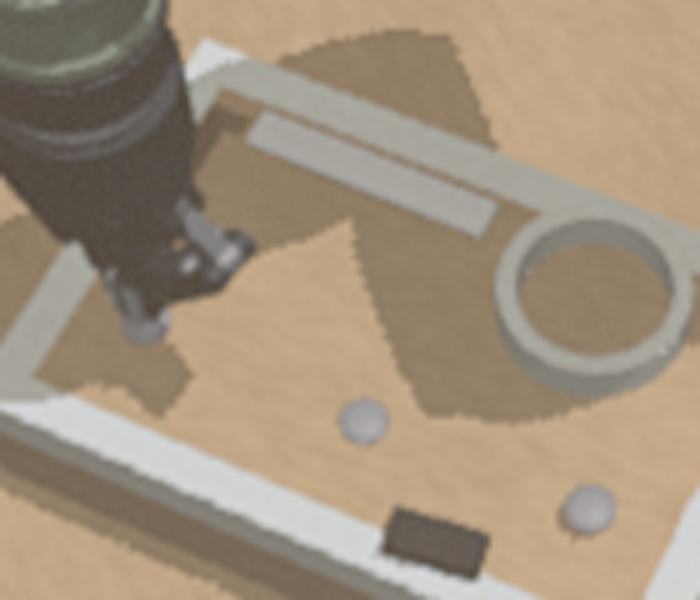

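The middle head now lies flat at crop pixel (363,420), while the plain-end head at (588,510) still stands proud with a shadow under it. The tip stands over the hand-hole-end head at (145,325). I'll press it.

```bash
python3 -m crank '[[[0.05,0.014,-0.007,0,0,0,0],[0.04,0,0,0,0,0,0],[0.015,0,0,0,0,0,0],[0,0,0,0,0,0,0]]]'| egrep 'tcp|force'; python3 -m crank '[[[0.015,0,0,0,0,0,0],[0,0,0,0,0,0,0]]]' | egrep 'tcp|force';python3 -m crank '[[[0.015,0,0,0,0,0,0],[0,0,0,0,0,0,0]]]' | egrep 'tcp|force';python3 -m crank '[[[0.015,0,0,0,0,0,0],[0,0,0,0,0,0,0]]]' | egrep 'tcp|force'
```

```text
tcp_pos: [0.6611, -0.0508, 0.0877]
wrist_force: [-0.0, 0.3, -0.3]
tcp_pos: [0.6612, -0.0508, 0.0861]
wrist_force: [0.8, -0.4, 0.7]
tcp_pos: [0.6614, -0.0509, 0.0846]
wrist_force: [-1.3, 0.4, 0.7]
tcp_pos: [0.6614, -0.0509, 0.0826]
wrist_force: [-0.1, -0.2, 2.5]
```

```bash
python3 -m crank '[[[0.015,0,0,0,0,0,0],[0,0,0,0,0,0,0]]]' | egrep 'tcp|force';python3 -m crank '[[[0.015,0,0,0,0,0,0],[0,0,0,0,0,0,0]]]' | egrep 'tcp|force'; python3 -m crank '[[[0.008,0,0,0,0,0,0],[0,0,0,0,0,0,0]]]' | egrep 'tcp|force'
```

```text
tcp_pos: [0.6614, -0.0509, 0.0807]
wrist_force: [1.0, -0.2, 0.9]
tcp_pos: [0.6614, -0.0509, 0.0789]
wrist_force: [-0.0, -1.2, 2.2]
tcp_pos: [0.6614, -0.0509, 0.0783]
wrist_force: [-0.3, -0.9, 4.7]
```

```bash
python3 -m crank '[[[0.008,0,0,0,0,0,0],[0,0,0,0,0,0,0]]]' | egrep 'tcp|force';python3 -m crank '[[[0.006,0,0,0,0,0,0],[0,0,0,0,0,0,0]]]' | egrep 'tcp|force'
```

```text
tcp_pos: [0.6614, -0.0509, 0.0776]
wrist_force: [-1.3, -0.1, 6.9]
tcp_pos: [0.6614, -0.0509, 0.0772]
wrist_force: [-2.0, 1.0, 8.2]
```

```bash
python3 -m crank '[[[-0.15,0,0,0,0,0,0],[-0.2,0,0,0,0,0,0],[0,0,0,0,0,0,0]]]'; python3 -c "
from h import *
togo([.5415,.122,.10])"
```

```text
clock: 8.85
tcp_pos: [0.6629, -0.0511, 0.1207]
orientation: [0.689, 0.162, -0.687, 0.163]
wrist_force: [1.1, 0.2, -0.2]
width: 0.007
tcp [ 0.6629 -0.0511  0.1207] need mm [-121.4  173.1  -20.7] tool share [ 0.168 -1.743  0.258] total rows 3.398787289373379 F [ 1.1   0.25 -0.22] t 8.85 w 0.007
```

```bash
python3 -m crank '[[[0,-0.35,0.051,0,0,0,0],[0,-0.35,0.051,0,0,0,0],[0,-0.35,0.051,0,0,0,0],[0,-0.35,0.051,0,0,0,0],[0,-0.343,0.051,0,0,0,0]]]'|grep tcp;python3 -m crank '[[[0.16,0,0,0,0,0,0],[0,0,0,0,0,0,0],[0,0,0,0,0,0,0]]]' >/dev/null; python3 -c "
from h import *
togo([.5415,.122,.079])
for n in ('scene','top'):
    p,d=vision.read_camera(n); np.save(n+'4.npy',d); cv2.imwrite(f'pics/{n}4.png',p[:,:,::-1])
    if n=='scene': cv2.imwrite(f'pics/{n}4c.png',cv2.resize(np.clip((p[190:310,230:370,::-1]/255.)**.6*255,0,255).astype('uint8'),None,fx=5,fy=5,interpolation=cv2.INTER_CUBIC))
"
```

```text
tcp_pos: [0.5387, 0.1235, 0.1175]
tcp [0.5403 0.1221 0.0991] need mm [  1.2  -0.1 -20.1] tool share [ 0.167  0.005 -0.008] total rows 0.32193118403418725 F [ 0.12 -0.02  0.39] t 9.85 w -0.005
```

View pics/scene4c.png

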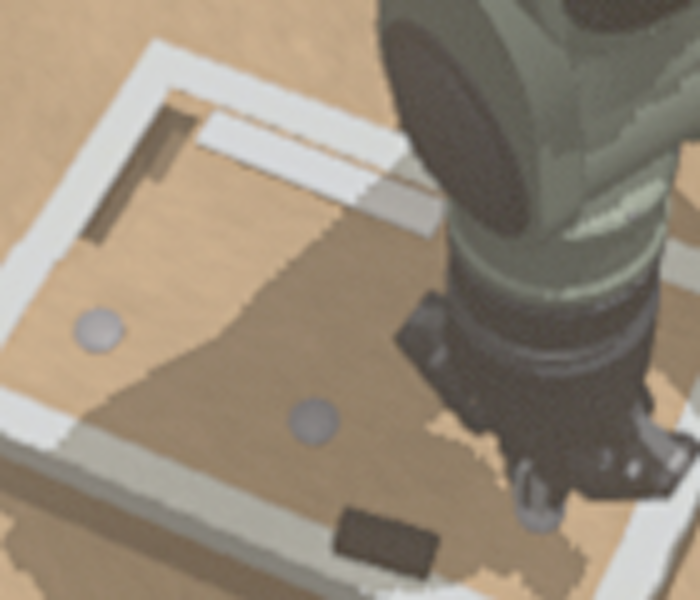

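The hand-hole-end head at crop pixel (98,330) and the middle head at (313,420) both lie flat. The tip stands over the plain-end head at (540,515), clear of the eraser at (388,545).

```bash
python3 -m crank '[[[0.05,0.005,-0.008,0,0,0,0],[0.04,0,0,0,0,0,0],[0.015,0,0,0,0,0,0],[0,0,0,0,0,0,0]]]'| egrep 'tcp|force'; python3 -m crank '[[[0.015,0,0,0,0,0,0],[0,0,0,0,0,0,0]]]' | egrep 'tcp|force';python3 -m crank '[[[0.015,0,0,0,0,0,0],[0,0,0,0,0,0,0]]]' | egrep 'tcp|force';python3 -m crank '[[[0.015,0,0,0,0,0,0],[0,0,0,0,0,0,0]]]' | egrep 'tcp|force'
```

```text
tcp_pos: [0.5411, 0.1221, 0.0864]
wrist_force: [-0.9, -0.3, 1.1]
tcp_pos: [0.5412, 0.1223, 0.0848]
wrist_force: [-1.0, -1.7, 2.7]
tcp_pos: [0.5413, 0.1223, 0.0829]
wrist_force: [-1.7, -1.6, 2.3]
tcp_pos: [0.5413, 0.1223, 0.081]
wrist_force: [-0.8, -1.2, 2.6]
```

```bash
python3 -m crank '[[[0.015,0,0,0,0,0,0],[0,0,0,0,0,0,0]]]' | egrep 'tcp|force';python3 -m crank '[[[0.008,0,0,0,0,0,0],[0,0,0,0,0,0,0]]]' | egrep 'tcp|force'; python3 -m crank '[[[0.008,0,0,0,0,0,0],[0,0,0,0,0,0,0]]]' | egrep 'tcp|force'
```

```text
tcp_pos: [0.5413, 0.1223, 0.0792]
wrist_force: [-1.3, -2.1, 1.9]
tcp_pos: [0.5414, 0.1223, 0.0785]
wrist_force: [-1.7, -1.2, 3.1]
tcp_pos: [0.5414, 0.1223, 0.0777]
wrist_force: [-2.2, -1.5, 6.5]
```

```bash
python3 -m crank '[[[0.006,0,0,0,0,0,0],[0,0,0,0,0,0,0]]]' | egrep 'tcp|force'; python3 -m crank '[[[-0.15,0,0,0,0,0,0],[-0.3,0,0,0,0,0,0],[-0.4,0,0,0,0,0,0],[-0.2,0.25,0.44,0,0,0,0],[0,0.25,0.44,0,0,0,0]]]';python3 -m crank '[[[0,0.25,0.44,0,0,0,0],[0,0.25,0.44,0,0,0,0],[0,0.25,0.44,0,0,0,0],[0,0.25,0.44,0,0,0,0],[0,0.25,0.44,0,0,0,0]]]'
python3 -m crank '[[[0,0.25,0.44,0,0,0,0],[0,0.25,0.44,0,0,0,0],[0,0,0,0,0,0,0],[0,0,0,0,0,0,0]]]'
python3 -c "
from h import *
for n in ('scene','top'):
    p,d=vision.read_camera(n); np.save(n+'5.npy',d); cv2.imwrite(f'pics/{n}5.png',p[:,:,::-1])
    x=(slice(195,335),slice(210,390)) if n=='scene' else (slice(145,285),slice(230,390))
    cv2.imwrite(f'pics/{n}5c.png',cv2.resize(p[x][:,:,::-1],None,fx=4,fy=4,interpolation=cv2.INTER_CUBIC))
d0,d5=np.load('scene0.npy'),np.load('scene5.npy')
T=info('scene')[2]
for k,(u,v) in dict(hole=(249,254),mid=(292,272),plain=(337,291)).items():
    for dd in (d0,d5):
        z=[(v+j,u+i) for i in(-1,0,1) for j in(-1,0,1)]
        print(k,np.mean([atdepth('scene',[(c,r)],[dd[r,c]])[0][2] for r,c in z]).round(4),end=' ')
    print()
"
```

```text
tcp_pos: [0.5414, 0.1223, 0.0773]
wrist_force: [-3.0, -0.8, 8.4]
clock: 12.82
tcp_pos: [0.4767, 0.0229, 0.2036]
orientation: [0.69, 0.163, -0.686, 0.164]
wrist_force: [0.9, -0.7, 0.1]
width: -0.001
clock: 13.45
tcp_pos: [0.3058, -0.2304, 0.2019]
orientation: [0.689, 0.163, -0.687, 0.163]
wrist_force: [0.2, -0.4, 0.0]
width: -0.001
clock: 13.95
tcp_pos: [0.239, -0.3295, 0.2014]
orientation: [0.688, 0.163, -0.688, 0.162]
wrist_force: [-0.5, 0.8, -0.5]
width: 0.002
hole 0.0841 hole 0.077 
mid 0.0844 mid 0.0773 
plain 0.0855 plain 0.0771
```

View pics/scene5c.png

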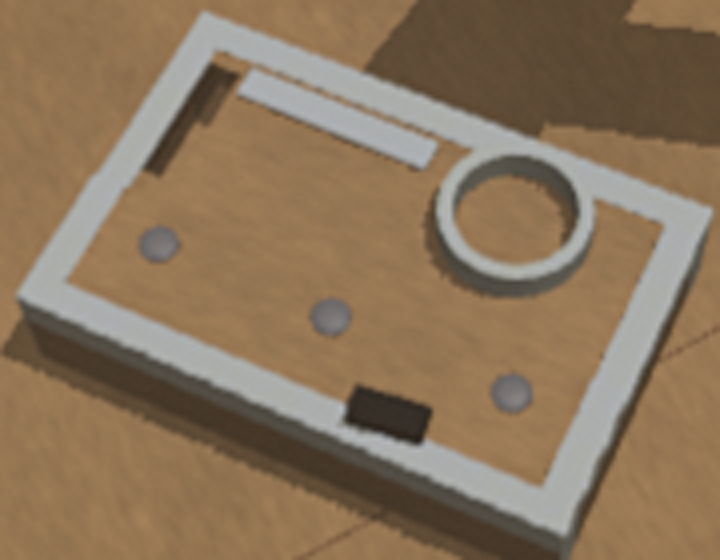

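View pics/top5.png

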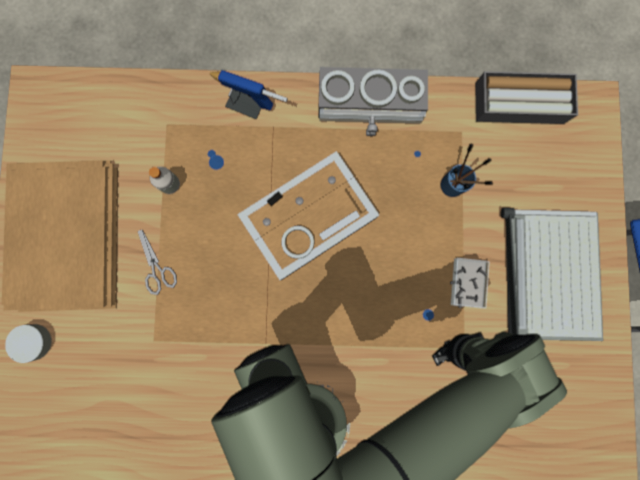

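All three heads lie flat with nothing else moved: the scene-crop heads are at (158,244), (330,317) and (511,393). As a last check before handing in, I'll measure head height against the flap next to it.

```bash
python3 -c "
from h import *
d=np.load('scene5.npy')
def z(u,v): return np.mean([atdepth('scene',[(u+i,v+j)],[d[v+j,u+i]])[0][2] for i in(-1,0,1) for j in(-1,0,1)]).round(4)
print('flap',z(270,266),z(315,285),z(265,262),z(305,278)); print('heads',z(249,256),z(292,274),z(337,293))
a,b=cv2.imread('pics/scene0.png').astype(int),cv2.imread('pics/scene5.png').astype(int); 
print(ctrl.sense()['wrist_force'].round(2)); ctrl.hand_in()
"
```

```text
flap 0.0741 0.0749 0.0744 0.0737
heads 0.0783 0.0782 0.0769
[ 1.32 -0.02  0.45]
the job is handed in; nothing more can be done
```

All three rivets appear to be pressed home in the required order (middle, then hand-hole end, then plain end), and the job is handed in. The interface gives no verdict, so this rests on my own checks.

- **Pressing:** I used the shut fingertips in steps of 2 mm or less. Each rivet slid at about 2.5 N, then the force rose at roughly 4 N/mm to 8.1–8.4 N with the tip at 77.3 mm. That is what the stop plus the board's give should show, and it is far below the 25 N limit. I lifted straight off each time.
- **Heads:** the depth picture showed the heads dropped from about 84–85.5 mm to 77–78 mm, which is 3–4 mm above the flap (measured at 74–75 mm). The plain-end head read 76.9 mm, about 1.3 mm lower than the other two; I took this as depth noise, as its force trace was the same.
- **Everything else:** in the last pictures the case and the things on and around it showed no visible movement. The arm was clear of everything, and the clock stood at about 14 s of the 38 s allowed.
- **Disagreement:** the two cameras differed by about 3 mm on the rivet positions. I used the mean, which left the tip well within each 22 mm head.

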